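# Roll the packed column into its V-block cradle

### The job

Roll the steel column along the bench by gently pushing its side with the fingertips, up the near ramp of the grey V-block cradle and into the groove, so that it lies at rest along the groove, fully seated, with neither end sticking out past the block. Do not grasp, lift or tip the column: it must turn as it goes, rolling over the bench top at least half a turn before the cradle. Leave the bottle, vial, cup and tube block where they are.

Things in the scene. Friction and masses are not known exactly. Their poses are not given: they have to be found in the camera images.
- column: plain round steel cylinder lying on its side, 44 mm in diameter, 130 mm long, flush grey caps, a port stub 16 mm in diameter and 8 mm long on each end (146 mm overall), 0.4 to 0.75 kg. Origin at its middle, on its axis; own x along the axis, y and z turn as it rolls. Starts 22 to 44 cm left or right of the cradle, slightly askew. Rolls easily, square to its axis; stops in a few mm once not pushed
- cradle: grey plastic V-block fixed to the bench, 200 mm long (x, along the groove), 152 mm wide (y). Origin: middle of its underside, on the bench top. An open-ended V groove (sides at 40 degrees, bottom 2 mm above the bench) runs along y = 0; rims at y = +-16 mm, 15.5 mm high; from each a flat ramp falls to the bench at y = +-76 mm
- groove (a point): fixed point in the middle of the cradle: where the column's middle comes when it is seated in the V groove and centred along it, 30.7 mm above the bench; axes as the cradle's
- reagent_bottle: bystander: white bottle with a paper label, 56 mm in diameter, 115 mm tall, standing beyond the work; origin at the middle of its underside
- vial: bystander: small amber jar with a white cap, 34 mm in diameter, 58 mm tall, standing beyond the work; origin at the middle of its underside
- specimen_cup: bystander: open white cup, 60 mm in diameter, 60 mm tall, to the left of the work; origin at the middle of its underside
- tube_block: bystander: aluminium block 100 x 100 x 45 mm with nine 14 mm holes in its top, to the right of the work; origin at the middle of its underside
Not all that is in view belongs to the job. What is shaped like the column but black or purple is not meant.

How it is judged:
By the outcome, as a careful person would: the job done as asked, in the order asked, and still so for the second after the job is handed in, with the robot touching nothing.
It also fails if it takes over 64 s, if anything falls off the work surface, if the arm or the gripper's body presses on something with over 40 N, if the wrist force passes 120 N, or if a joint passes its speed limit or range.

### The arm

A 7-joint arm with a two-finger parallel gripper is mounted at the origin on the work surface. World frame = base frame: x ahead of the robot, y to its left, z up, the work surface at z = 0. Lengths are in m, angles in degrees, forces in N, time in s.
With the tool pointing down it reaches from about 0.425 to 0.875 m from the base axis. Payload 4.7 kg.
Tool frame: the origin (TCP) lies at the very end of the fingers, on their centre line; the grasp point (between the pads) lies 19 mm behind it; z points along the fingers, y is the direction in which the jaws open and shut (so a half turn about z gives the same grasp; the last joint's range is limited). The gripper opens to 87 mm and grips with 3 to 60 N. Pads are 19 mm wide; open, the fingers measure 117 mm over their backs; the gripper's body (75 mm by 190 mm) begins 51 mm behind the grasp point.
Start: joints at [-62.676, 18.392, -4.016, 83.108, 1.295, 78.541, -3.26], TCP at [0.29, 0.582, 0.223] pointing down, gripper open.
Joint ranges: [-163.93, 163.93], [-17.29, 119.83], [-79.2, 71.16], [3.27, 140.29], [-89.18, 269.18], [5.43, 117.66], [-154.24, 154.24]. Speed limits (degrees/s): [147.25, 147.25, 180, 180, 180, 180, 180].

### API

Orientations are given as [roll, pitch, yaw] about the fixed x, y, z axes, in that order (R = Rz(yaw) Ry(pitch) Rx(roll)).
In Python, from cell import * gives the robot as it stands.
- The arm moves only by the tool drive_tool, never from a script. Its argument "moves" is text: rows parted by semicolons, each of 5 numbers parted by spaces: the shift along the tool's x, y, z in m, then the turn about the tool's z in degrees, then the gripper's target within -1 to 1 (fully open at 1, half-way at 0, shut at -1). In form: x y z yaw fingers; .... A call has exactly 8 rows; each row is the pose to reach, as a shift and turn from the pose commanded when the call began, along the tool's axes at that moment; what a row does not reach only later rows make up. A row lasts 1/10 s, in which the tool goes at most 50 mm and 8.59 degrees, less where a joint would pass 70% of its speed; a pose out of reach is approached as far as the arm can. A call with a gripper value outside its range is refused whole. The fingers move at their own pace and stop on an object; "grip_force" is the grip in N (left out, the last holds). Time passes only in rows, so rows that repeat a pose let the fingers close, or fill a call up. It gives the time, the measured TCP pose, the force and the opening at its end, in the units of the state.
- get_obs(): the state, without advancing time (a new reading comes with each control period).
- read_camera(name): name is "side" or "top" or "wrist"; returns (picture, depth): 480x640x3 uint8, red, green, blue; 480x640 float32, m along the optical axis (not along the pixel's ray), 0 where there is no reading.
- calibration(name): a dict with "intrinsics" (3x3 intrinsics, pixels), "cam_to_world" (4x4, takes a point from camera to world coordinates); the wrist camera has in their place "T_tool_cam" (4x4, takes a point from camera to tool coordinates, whose origin is the TCP and whose axes are the flange's). Camera axes: x right, y up, looking along -z (the intrinsics and any distortion apply to the point x, -y, -z); pixel columns grow to the right and rows downward; lengths in m; the calibration is good to about 2 mm. A picture is of the moment at which its call begins: read the wrist's pose just before it. calibration takes no time and is no camera call.
- sign_off(): hands the job in, once; it reports no verdict.
Trained networks look in the newest picture that a camera, given by its name, has taken for a name from the list of things; names that differ only in an ending like _2 or _b are one class to them, and where a whole thing is asked for, a point or a joint stands for the part that bears it (a point fixed in the world has none). Each returns a list of dicts, best first, with "conf" (0 to 1); they miss things now and then, are a little off and sometimes report something else, mostly with a low value. They report only what shows in the picture. A call takes as long as a camera call. They do not tell look-alikes from the thing itself.
- search_frame(camera, name): "uv" ([column, row] in pixels, amid what is visible of it).
- pinpoint(camera, name): "uv" ([column, row] in pixels: a listed point, or the origin of a listed thing).
The state is a dict: "time_s": time; "qpos": joint angles; "joint_velocities": joint speeds; "effort": joint torques, N m; "tool_pos": TCP position; "tool_rot": TCP orientation; "force": force on the tool from outside, world axes, zero at the start; "wrist_torque": the same for the moment, N m; "grip_width": finger opening in m.
Only numpy, scipy, OpenCV 4.12 (cv2) and the standard library are available. Lean on these libraries where they do the work, as an engineer would, in place of code of your own. Each camera call takes 0.05 s, during which the arm holds its last target. There are 200 camera calls.

## Working session

There is one attempt and no reset: what is moved stays moved. The work goes in short steps, Python scripts to look and compute and a tool call to move; the robot and the scene stay as the last step left them, time stands still between calls to the robot, and variables do not carry over. Pictures are saved under pics/ and viewed, about 8 in all and at most 12, crops included, and the job is handed in when it is done.

Besides the shell and the picture viewer there is one more tool, called by a JSON object that holds its "method" and its "body". drive_tool: Moves the arm, as the interface text tells. Its arguments: {"type":"object","properties":{"moves":{"type":"string"},"grip_force":{"type":"number"}},"required":["moves"]}

```bash
ls; mkdir -p pics; python3 - <<'E'
from cell import *
import cv2,numpy as np
o=get_obs();print(o)
for c in ["top","side"]:
    p,d=read_camera(c);cv2.imwrite(f"pics/{c}0.png",p[:,:,::-1])
    np.savez(f"{c}0.npz",p=p,d=d)
    print(c,calibration(c))
    for n in ["column","cradle","groove","tube_block","specimen_cup","reagent_bottle","vial"]:
        print(n,pinpoint(c,n))
print(calibration("wrist"))
E
```

```text
pics
{'time_s': 0.0, 'qpos': array([-62.67699409,  18.43898356,  -4.01483827,  83.17443951,
         1.2935483 ,  78.54229471,  -3.26098146]), 'joint_velocities': array([-0.01548763, -0.01859267, -0.01958587,  0.0050283 ,  0.01332345,
       -0.06776297, -0.01491947]), 'effort': array([ 3.14972767e-04, -4.91296828e+01, -4.03628703e-01, -3.12520552e+01,
       -6.39105379e-02,  4.40708525e-02,  1.70129756e-04]), 'tool_pos': array([0.28997664, 0.58110657, 0.22146634]), 'tool_rot': array([-1.79889444e+02,  4.62712117e-03,  1.53484809e+02]), 'force': array([ 0.05188437, -0.04866615, -0.34331352]), 'wrist_torque': array([-0.05156577,  0.02030585, -0.00909568]), 'grip_width': 0.08681516665850328}
top {'intrinsics': array([[500.38799883,   0.        , 313.22378063],
       [  0.        , 500.38799883, 235.62428713],
       [  0.        ,   0.        ,   1.        ]]), 'cam_to_world': array([[ 0.02134761,  0.99099837, -0.1321609 ,  0.40567311],
       [-0.99976247,  0.02057957, -0.00717472, -0.02511212],
       [-0.00439032,  0.13228268,  0.99120231,  1.35433037],
       [ 0.        ,  0.   
[... 1202 characters left out ...]
[{'uv': [208.6, 226.2], 'conf': 0.89}, {'uv': [478.8, 357.3], 'conf': 0.31}]
reagent_bottle [{'uv': [369.4, 228.5], 'conf': 0.81}]
vial [{'uv': [401.5, 245.0], 'conf': 0.57}]
{'intrinsics': array([[383.88940319,   0.        , 314.26821282],
       [  0.        , 383.88940319, 236.61397671],
       [  0.        ,   0.        ,   1.        ]]), 'T_tool_cam': array([[ 1.25452963e-03,  9.60214596e-01,  2.79260374e-01,
         7.65947177e-02],
       [ 9.99998691e-01, -1.49003808e-03,  6.31053803e-04,
        -5.57962043e-04],
       [ 1.02205566e-03,  2.79259216e-01, -9.60215208e-01,
        -1.61777339e-01],
       [ 0.00000000e+00,  0.00000000e+00,  0.00000000e+00,
         1.00000000e+00]])}
```

```bash
python3 - <<'E'
import cv2
p=cv2.imread("pics/top0.png");cv2.imwrite("pics/top0c.png",cv2.resize(p[120:380,100:520],None,fx=1.9,fy=1.9,interpolation=cv2.INTER_CUBIC))
E
```

```text
(no output)
```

View pics/top0c.png

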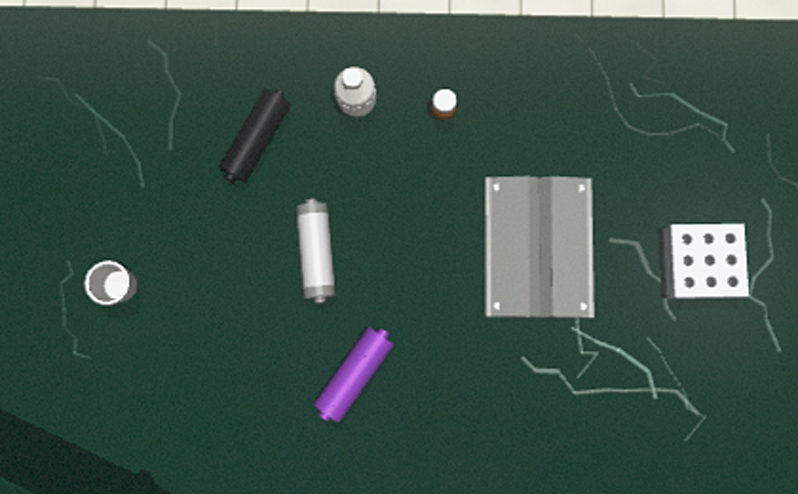

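View pics/side0.png

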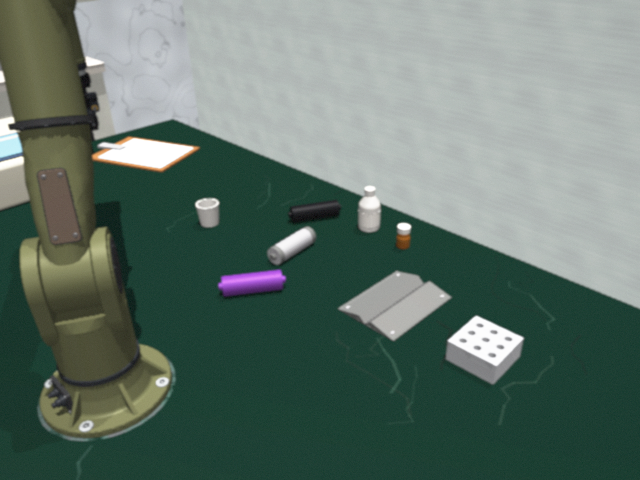

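The top crop shows the steel column at about (315,250), the cradle at (540,247), the purple look-alike at (353,375) and the black one at (253,135). The column has to roll right, toward −y. Next I'll measure the poses.

```bash
cat > h.py <<'E'
from cell import *
import cv2,numpy as np
def cloud(c,d,M=None):
    k=calibration(c);K=k["intrinsics"];M=k["cam_to_world"] if M is None else M
    v,u=np.mgrid[:480,:640]
    P=np.stack([(u-K[0,2])/K[0,0]*d,-(v-K[1,2])/K[1,1]*d,-d],-1)
    return P@M[:3,:3].T+M[:3,3]
def rect(P,m):
    q=P[m][:,:2]
    lo,hi=[np.array(x) for x in zip(*[np.percentile(q[:,i],[0.5,99.5]) for i in (0,1)])]
    r=cv2.minAreaRect((q*1000).astype(np.float32));c=q.mean(0)
    w,V=np.linalg.eigh(np.cov((q-c).T));a=V[:,1]*np.sign(V[0,1])
    return dict(rect=np.round(r[0]+r[1]+(r[2],),1),pca=np.round(c,4),ang=round(float(np.degrees(np.arctan2(a[1],a[0]))),2),n=len(q),z=np.round(np.percentile(P[m][:,2],[5,50,95]),4))
def blobs(c,d,p,zmin=.006,M=None,amin=40):
    P=cloud(c,d,M);m=((P[...,2]>zmin)&(P[...,2]<.2)&(d>0)&(P[...,0]>.25)&(P[...,0]<.95)&(abs(P[...,1])<.5)).astype(np.uint8)
    n,L,S,C=cv2.connectedComponentsWithStats(m)
    for i in range(1,n):
        if S[i,4]>amin: print(C[i].round(),p[L==i].mean(0).round(),rect(P,L==i))
    return P
E
python3 - <<'E'
from h import *
z=np.load("top0.npz");P=blobs("top",z["d"],z["p"])
b=P[200:215,330:345,2];print("bench z",b.mean(),b.std())
print("cradle px",P[248,360],P[248,384],P[248,405])
E
```

```text
[287. 168.] [181. 180. 175.] {'rect': array([763.1,  58.7,  54.8,  56.3,   2. ]), 'pca': array([0.7544, 0.0572]), 'ang': -78.93, 'n': 451, 'z': array([0.0208, 0.0782, 0.1152])}
[234. 191.] [49. 52. 52.] {'rect': array([706.6, 204. ,  51.3, 153.1,  62.1]), 'pca': array([0.6988, 0.2005]), 'ang': -27.97, 'n': 830, 'z': array([0.0229, 0.0385, 0.0452])}
[334. 175.] [193. 186. 180.] {'rect': array([748.9, -66.7,  31.6,  30.6,   4.8]), 'pca': array([ 0.7461, -0.0666]), 'ang': -4.57, 'n': 166, 'z': array([0.0138, 0.0547, 0.0606])}
[384. 250.] [150. 152. 147.] {'rect': array([ 5.525e+02, -2.047e+02,  2.001e+02,  1.247e+02,  3.000e-01]), 'pca': array([ 0.5501, -0.2074]), 'ang': -0.88, 'n': 2254, 'z': array([0.0066, 0.0105, 0.0164])}
[266. 251.] [186. 187. 186.] {'rect': array([538.1, 109.9, 144.8,  44.1,   7.4]), 'pca': array([0.5365, 0.1086]), 'ang': 7.21, 'n': 841, 'z': array([0.0255, 0.0389, 0.0454])}
[471. 257.] [211. 213. 214.] {'rect': array([ 537. , -436.2,  106.5,  103.8,    2.1]), 'pca': array([ 0.5331, -0.433 ]), 'ang': 87.86, 'n': 1627, 'z': array([0.0142, 0.043 , 0.0482])}
[157. 268.] [162. 162. 159.] {'rect': array([485.2, 389.8,  58.8,  57.4,  87.2]), 'pca': array([0.4853, 0.3938]), 'ang': 77.2, 'n': 358, 'z': array([0.008 , 0.0429, 0.0613])}
[286. 317.] [145.  80. 181.] {'rect': array([368.2,  51.9,  45.6, 145.6,  55.9]), 'pca': array([0.3671, 0.0509]), 'ang': -34.28, 'n': 882, 'z': array([0.0263, 0.0394, 0.046 ])}
bench z -0.0013404358641082087 0.002968874764610236
cradle px [ 0.55544486 -0.14366527 -0.00462835] [ 0.55637746 -0.20859696 -0.00072616] [ 0.5567008  -0.26431183  0.00702185]
```

The column's centre is about (0.538, 0.110) with its axis at +7.3°. The groove is near (0.5525, −0.208), along x. I'll bring the open gripper behind the column with the jaws along its axis, so both fingertips touch its side.

{"method": "drive_tool", "body": {"moves": "-0.05 -0.033 0.01 8 1;-0.1 -0.066 0.02 16 1;-0.15 -0.099 0.04 24 1;-0.2 -0.132 0.05 32 1;-0.25 -0.165 0.06 40 1;-0.3 -0.198 0.08 48 1;-0.35 -0.23 0.1 56.2 1;-0.4 -0.263 0.12 56.2 1"}}

```text
time_s: 1.6
tool_pos: [0.4864, 0.2439, 0.1309]
tool_rot: [179.9, -0.1, 97.1]
force: [0.5, 0.5, -0.4]
grip_width: 0.0871
```

{"method": "drive_tool", "body": {"moves": "0 0 0 0 1;0 0 0 0 1;0 0 0 0 1;0 0 0 0 1;0 0 0 0 1;0 0 0 0 1;0 0 0 0 1;0 0 0 0 1"}}

```text
time_s: 2.4
tool_pos: [0.4853, 0.2456, 0.1308]
tool_rot: [180.0, -0.0, 97.3]
force: [0.4, 0.5, 0.0]
grip_width: 0.0873
```

```bash
cat >> h.py <<'E'
from scipy.spatial.transform import Rotation as Ro
def wrist(save=None):
    o=get_obs();p,d=read_camera("wrist")
    T=np.eye(4);T[:3,:3]=Ro.from_euler("xyz",o["tool_rot"],degrees=True).as_matrix();T[:3,3]=o["tool_pos"]
    if save: cv2.imwrite(save,p[:,:,::-1])
    return o,p,d,T@calibration("wrist")["T_tool_cam"]
E
python3 - <<'E'
from h import *
o,p,d,M=wrist("pics/w1.png")
print(o["time_s"],o["tool_pos"],o["tool_rot"],o["force"],o["qpos"])
P=blobs("wrist",d,p,M=M,amin=300)
E
```

```text
2.4 [0.48529819 0.24563469 0.13084108] [ 1.79991889e+02 -4.58399068e-03  9.73060751e+01] [0.43114569 0.452399   0.04798353] [-42.85982615   9.2259742   14.50588093 105.50644745  -2.52952537
  65.56867365 -20.18134135]
[355.  28.] [254. 254. 254.] {'rect': array([487.4, 381.2,  58.3,  41.7,   7.3]), 'pca': array([0.4916, 0.3777]), 'ang': 16.77, 'n': 2412, 'z': array([0.0101, 0.0571, 0.0603])}
[540. 274.] [62. 64. 70.] {'rect': array([662.5, 238.2,  63.5,  32.4,  15.4]), 'pca': array([0.6526, 0.2377]), 'ang': 19.47, 'n': 2247, 'z': array([0.0118, 0.03  , 0.0427])}
[196. 304.] [57. 60. 62.] {'rect': array([439.6, 242.9,  11.1,  24.5,  39.6]), 'pca': array([0.4375, 0.2468]), 'ang': -49.39, 'n': 1910, 'z': array([0.1328, 0.1525, 0.1704])}
[433. 304.] [58. 61. 63.] {'rect': array([529.8, 254.6,  24.1,  11.1,  65. ]), 'pca': array([0.5308, 0.2589]), 'ang': 63.8, 'n': 1906, 'z': array([0.1329, 0.1524, 0.1703])}
[165. 378.] [55. 56. 59.] {'rect': array([412.2, 157. , 196.7,  16.6,  73. ]), 'pca': array([0.4375, 0.2358]), 'ang': 72.75, 'n': 2112, 'z': array([0.1739, 0.188 , 0.199 ])}
[385. 379.] [197. 198. 198.] {'rect': array([511.6, 162.4, 139.4, 160.4,  29.1]), 'pca': array([0.5329, 0.1629]), 'ang': 86.25, 'n': 6120, 'z': array([0.0164, 0.0336, 0.1955])}
```

View pics/w1.png

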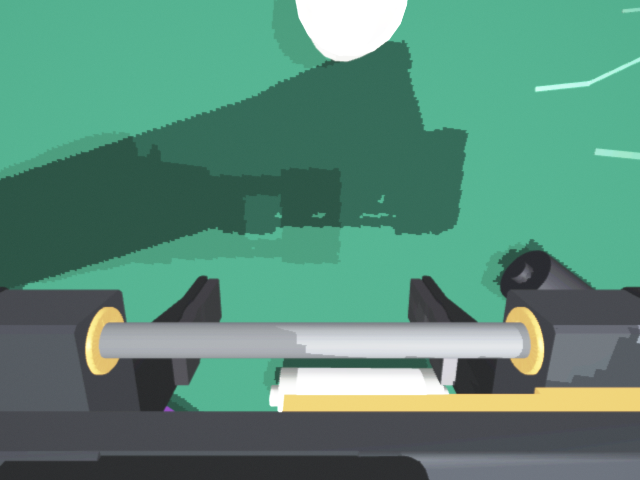

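The wrist view shows the fingers at (200,330) and (430,330) and only a sliver of the column at (360,385), because the gripper hides it. Top and side cameras will have to serve. Next I lower the fingers behind the column.

{"method": "drive_tool", "body": {"moves": "-0.02 0.01 0 0 1;-0.05 0.022 0.01 0 1;-0.075 0.03 0.03 0 1;-0.084 0.035 0.055 0 1;-0.084 0.035 0.08 0 1;-0.084 0.035 0.1 0 1;-0.084 0.035 0.112 0 1;-0.084 0.035 0.116 0 1"}}

```text
time_s: 3.25
tool_pos: [0.5299, 0.1663, 0.0135]
tool_rot: [-179.9, 0.0, 97.3]
force: [-0.3, 0.2, 0.0]
grip_width: 0.0869
```

```bash
python3 - <<'E'
from h import *
o=get_obs();print(o["time_s"],o["tool_pos"],o["tool_rot"],o["force"])
for c in("top","side"):
    p,d=read_camera(c);cv2.imwrite(f"pics/{c}1.png",p[:,:,::-1])
    print(pinpoint(c,"column"),pinpoint(c,"groove"))
a=cv2.imread("pics/top1.png")[180:340,180:450];b=cv2.imread("pics/side1.png")[180:340,180:450]
cv2.imwrite("pics/m1.png",cv2.resize(np.vstack([a,b]),None,fx=1.85,fy=1.85))
E
```

```text
3.25 [0.52989008 0.16630025 0.01353022] [-1.79882656e+02  3.88113737e-02  9.72942259e+01] [-0.28355962  0.19119446  0.04924141]
[{'uv': [287.3, 316.0], 'conf': 0.79}, {'uv': [235.1, 190.1], 'conf': 0.59}, {'uv': [266.8, 253.4], 'conf': 0.57}] [{'uv': [384.9, 248.0], 'conf': 0.66}]
[{'uv': [294.5, 246.3], 'conf': 0.85}, {'uv': [251.0, 282.7], 'conf': 0.6}] [{'uv': [392.8, 291.0], 'conf': 0.89}]
```

View pics/m1.png

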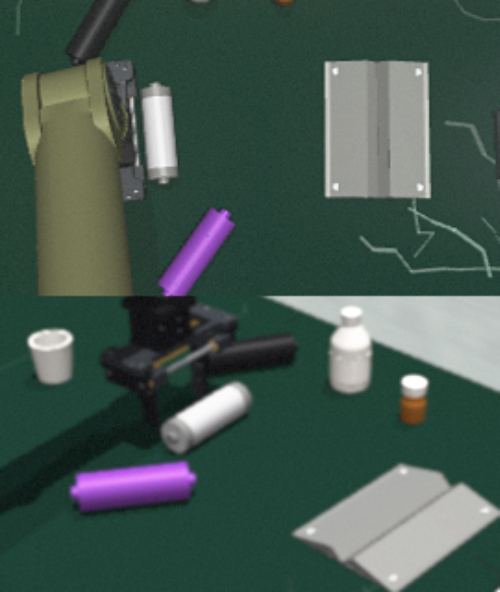

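Fingers sit just behind the column in both views. Now a slow approach to contact.

{"method": "drive_tool", "body": {"moves": "-0.008 0 0 0 1;-0.015 0 0 0 1;-0.02 0 0 0 1;-0.024 0 0 0 1;-0.028 0 0 0 1;-0.032 0 0 0 1;-0.036 0 0 0 1;-0.04 0 0 0 1"}}

```text
time_s: 4.35
tool_pos: [0.5358, 0.1266, 0.0147]
tool_rot: [-180.0, 0.0, 97.3]
force: [0.1, -0.1, -0.4]
grip_width: 0.087
```

```bash
cat >> h.py <<'E'
def look(save=None):
    o=get_obs();print(round(o["time_s"],2),"tcp",o["tool_pos"].round(4),"yaw",o["tool_rot"][2].round(2),"F",o["force"].round(1))
    p,d=read_camera("top");P=cloud("top",d)
    if save: cv2.imwrite(save,p[:,:,::-1])
    np.savez("last.npz",p=p,d=d)
    lo=p.min(-1)>110 # bright grey column incl. caps
    sat=p.max(-1).astype(int)-p.min(-1)
    m=((P[...,2]>.018)&(P[...,2]<.075)&(d>0)&(P[...,0]>.42)&(P[...,0]<.68)&(P[...,1]<.2)&(P[...,1]>-.33)&(sat<25)&(p.max(-1)>75)).astype(np.uint8)
    n,L,S,C=cv2.connectedComponentsWithStats(m)
    for i in range(1,n):
        if S[i,4]>150:print(C[i].round(1),p[L==i].mean(0).round(),rect(P,L==i))
    print(pinpoint("top","column"))
E
python3 -c "
from h import *
look()"
```

```text
4.35 tcp [0.5358 0.1266 0.0147] yaw 97.29 F [ 0.1 -0.1 -0.4]
[275.3 249.9] [194. 194. 193.] {'rect': array([541.9,  84.7, 143.8,  26.5,   7.2]), 'pca': array([0.5412, 0.0837]), 'ang': 7.59, 'n': 503, 'z': array([0.0263, 0.0392, 0.0458])}
[{'uv': [287.6, 320.3], 'conf': 0.72}, {'uv': [231.3, 190.7], 'conf': 0.65}, {'uv': [271.9, 250.3], 'conf': 0.64}]
```

{"method": "drive_tool", "body": {"moves": "-0.006 0 0 0.2 1;-0.012 0 0 0.5 1;-0.018 0 0 0.8 1;-0.024 0 0 1.1 1;-0.03 0 0 1.4 1;-0.036 0 0 1.7 1;-0.042 0 0 2 1;-0.048 0 0 2.2 1"}}

```text
time_s: 5.25
tool_pos: [0.542, 0.0787, 0.0148]
tool_rot: [180.0, -0.0, 95.1]
force: [0.4, -0.1, -0.1]
grip_width: 0.0871
```

```bash
python3 - <<'E'
from h import *
look("pics/top2.png")
p,d=read_camera("side")
cv2.imwrite("pics/m2.png",cv2.resize(np.vstack([cv2.imread("pics/top2.png")[180:340,180:450],p[180:340,200:470,::-1]]),None,fx=1.85,fy=1.85))
E
```

```text
5.25 tcp [0.542  0.0787 0.0148] yaw 95.06 F [ 0.4 -0.1 -0.1]
[294.3 249.3] [194. 194. 193.] {'rect': array([546.5,  35.1, 144.2,  27.4,   6.7]), 'pca': array([0.5437, 0.0338]), 'ang': 5.89, 'n': 477, 'z': array([0.0263, 0.0392, 0.0451])}
[{'uv': [286.1, 319.3], 'conf': 0.87}, {'uv': [291.7, 249.7], 'conf': 0.66}, {'uv': [231.5, 188.9], 'conf': 0.58}]
```

View pics/m2.png

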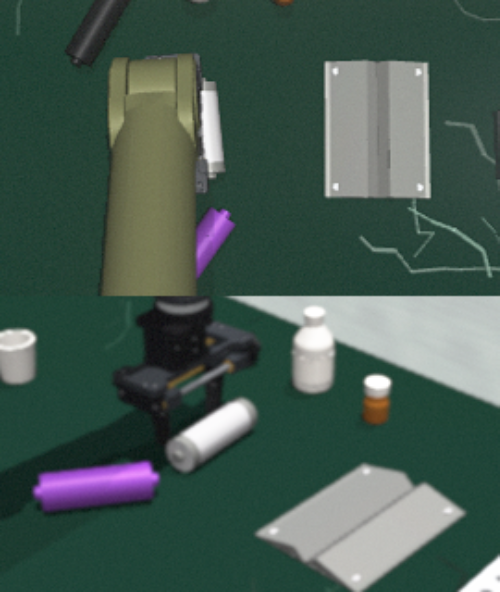

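The column (crop (212,128)) is in contact with both fingers, rolling and clear of the purple look-alike. I keep pushing.

{"method": "drive_tool", "body": {"moves": "-0.006 0 0 0.3 1;-0.012 0 0 0.6 1;-0.018 0 0 0.9 1;-0.024 0 0 1.2 1;-0.03 0 0 1.5 1;-0.036 0 0 1.8 1;-0.042 0 0 2.1 1;-0.048 0 0 2.4 1"}}

```text
time_s: 6.2
tool_pos: [0.5462, 0.0309, 0.0148]
tool_rot: [180.0, -0.0, 92.7]
force: [0.2, -0.2, 1.0]
grip_width: 0.0869
```

```bash
python3 - <<'E'
from h import *
look("pics/top3.png")
# groove line & cradle from first top picture: dark/light boundary columns
z=np.load("top0.npz");K=calibration("top")["intrinsics"];M=calibration("top")["cam_to_world"]
def ray(uv,h):
    r=M[:3,:3]@np.array([(uv[0]-K[0,2])/K[0,0],-(uv[1]-K[1,2])/K[1,1],-1]);return (M[:3,3]+r*(h-M[2,3])/r[2]).round(4)
for uv in([385.7,248.3],[384.9,248.0]):print("groove",ray(uv,.0307))
g=z["p"].mean(-1)
for r in range(220,285,10):print(r,g[r,350:416].astype(int).tolist()) if r in(230,270) else None
col=g[205:295,365];print("rows",[(205+i,int(v)) for i,v in enumerate(col) if 0<i<89 and abs(col[i+1]-col[i-1])>25])
E
```

```text
6.2 tcp [0.5462 0.0309 0.0148] yaw 92.65 F [ 0.2 -0.2  1. ]
[314.1 252.8] [181. 181. 180.] {'rect': array([548.1, -15. , 135.9,  25.8,   5.5]), 'pca': array([ 0.5356, -0.019 ]), 'ang': 0.85, 'n': 317, 'z': array([0.0258, 0.0374, 0.0449])}
[{'uv': [235.5, 191.1], 'conf': 0.92}, {'uv': [308.9, 248.0], 'conf': 0.56}, {'uv': [386.2, 247.4], 'conf': 0.18}]
groove [ 0.5522 -0.2089  0.0307]
groove [ 0.5529 -0.2067  0.0307]
230 [53, 55, 61, 56, 46, 122, 209, 199, 170, 152, 153, 152, 151, 151, 155, 155, 152, 152, 152, 151, 154, 154, 157, 151, 154, 154, 156, 154, 148, 135, 137, 136, 138, 135, 120, 126, 124, 125, 124, 130, 146, 160, 158, 155, 157, 157, 158, 156, 157, 159, 159, 158, 159, 160, 157, 156, 160, 156, 162, 189, 195, 148, 52, 59, 56, 53]
270 [53, 52, 56, 52, 47, 98, 180, 208, 176, 148, 151, 153, 153, 152, 155, 156, 152, 155, 156, 154, 152, 156, 151, 158, 156, 154, 155, 154, 151, 137, 136, 137, 139, 137, 127, 123, 126, 130, 124, 114, 105, 163, 160, 160, 156, 158, 157, 160, 157, 159, 158, 160, 156, 158, 158, 157, 156, 157, 156, 170, 204, 199, 115, 56, 58, 61]
rows [(212, 45), (213, 155), (285, 159), (286, 102), (287, 59)]
```

```bash
python3 - <<'E'
from h import *
z=np.load("last.npz");P=cloud("top",z["d"]);p,d=z["p"],z["d"]
p2,d2=read_camera("side")
cv2.imwrite("pics/m3.png",cv2.resize(np.vstack([p[190:310,280:430,::-1],p2[220:340,260:410,::-1]]),None,fx=2.5,fy=2.5,interpolation=cv2.INTER_CUBIC))
np.savez("lasts.npz",p=p2,d=d2)
E
```

```text
(no output)
```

View pics/m3.png

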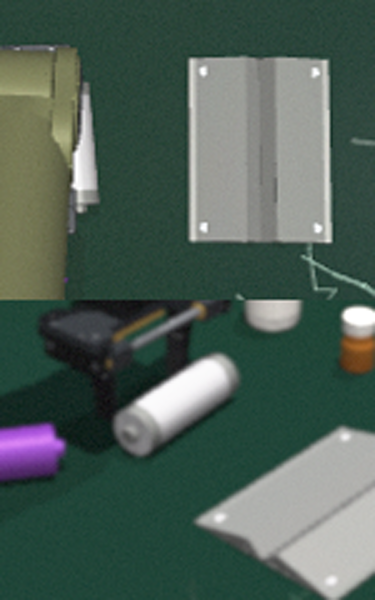

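The crop shows the column's near end (crop (88,200)) leading slightly, so it isn't turning as fast as the tool. The side view sees the column best, so I'll fit a cylinder to its side-camera points.

```bash
cat >> h.py <<'E'
from scipy.optimize import least_squares
def side(p=None,d=None,yr=(-.3,.1),zc=None,show=True):
    if p is None: p,d=read_camera("side")
    P=cloud("side",d);t=get_obs()["tool_pos"]
    sat=p.max(-1).astype(int)-p.min(-1)
    m=(d>0)&(P[...,2]>.012)&(P[...,2]<.075)&(P[...,0]>.44)&(P[...,0]<.66)&(P[...,1]<t[1]-.005)&(P[...,1]>t[1]-.075)&(sat<25)&(p.max(-1)>90)
    n,L,S,C=cv2.connectedComponentsWithStats(m.astype(np.uint8));i=1+S[1:,4].argmax();Q=P[L==i]
    def f(v):
        a=np.array([1,np.tan(v[1]),np.tan(v[3])]);a/=np.linalg.norm(a)
        r=np.cross(Q-np.array([.55,v[0],v[2]]),a);return np.linalg.norm(r,axis=1)-.022
    s=least_squares(f,[t[1]-.033,0.02,.022,0],loss="soft_l1",f_scale=.002);v=s.x
    print(f"column: y@x=.55 {v[0]:.4f} yaw {np.degrees(v[1]):.2f} z {v[2]:.4f} tilt {np.degrees(v[3]):.2f} x {np.percentile(Q[:,0],1):.3f}..{np.percentile(Q[:,0],99):.3f} n {len(Q)} rms {np.sqrt(np.median(s.fun**2)):.4f}  tcp-y gap {t[1]-v[0]:.4f}")
E
python3 - <<'E'
from h import *
z=np.load("lasts.npz");side(z["p"],z["d"])
s=np.load("side0.npz");P=cloud("side",s["d"])
m=(P[...,2]>.006)&(P[...,2]<.03)&(abs(P[...,0]-.55)<.13)&(abs(P[...,1]+.21)<.1)
print(rect(P,m))
E
```

```text
column: y@x=.55 -0.0117 yaw 6.26 z 0.0209 tilt 1.07 x 0.480..0.617 n 879 rms 0.0013  tcp-y gap 0.0425
{'rect': array([ 552.7, -211.4,  128.9,  204. ,   89.8]), 'pca': array([ 0.5453, -0.2135]), 'ang': 1.15, 'n': 2458, 'z': array([0.0065, 0.0105, 0.0153])}
```

{"method": "drive_tool", "body": {"moves": "-0.006 0.001 0 0.3 1;-0.012 0.002 0 0.6 1;-0.018 0.004 0 0.9 1;-0.024 0.005 0 1.2 1;-0.03 0.006 0 1.5 1;-0.036 0.007 -0.001 1.8 1;-0.042 0.008 -0.001 2.0 1;-0.048 0.009 -0.001 2.0 1"}}

```text
time_s: 7.15
tool_pos: [0.5576, -0.0166, 0.0158]
tool_rot: [180.0, -0.0, 90.7]
force: [0.5, 0.7, 0.2]
grip_width: 0.0869
```

```bash
python3 -c "
from h import *
o=get_obs();print(o['time_s'],o['tool_pos'],o['tool_rot'][2]);side()"
```

```text
7.15 [ 0.55755051 -0.01663697  0.01584868] 90.66982113864997
column: y@x=.55 -0.0552 yaw 5.02 z 0.0209 tilt 0.88 x 0.484..0.620 n 919 rms 0.0012  tcp-y gap 0.0372
```

{"method": "drive_tool", "body": {"moves": "-0.006 0 0 0 1;-0.012 0 0 0 1;-0.018 0 0 0 1;-0.024 0 0 0 1;-0.03 0 0 0 1;-0.036 0 0 0 1;-0.042 0 0 0 1;-0.048 0 0 0 1"}}

```text
time_s: 8.0
tool_pos: [0.558, -0.0646, 0.0158]
tool_rot: [180.0, -0.0, 90.7]
force: [0.0, 0.6, -0.4]
grip_width: 0.0869
```

```bash
python3 -c "
from h import *
o=get_obs();print(o['time_s'],o['tool_pos'],o['tool_rot'][2]);side()"
```

```text
8.0 [ 0.55796263 -0.06457737  0.01576685] 90.68249956200074
column: y@x=.55 -0.1028 yaw 4.78 z 0.0209 tilt 1.06 x 0.487..0.624 n 961 rms 0.0013  tcp-y gap 0.0368
```

{"method": "drive_tool", "body": {"moves": "-0.004 0 0 0 1;-0.008 0 0 0 1;-0.012 0 0 0 1;-0.016 0 0 0 1;-0.02 0 0 0 1;-0.024 0 0 0 1;-0.028 0 0 0 1;-0.032 0 0 0 1"}}

```text
time_s: 8.85
tool_pos: [0.5589, -0.0927, 0.0162]
tool_rot: [180.0, -0.3, 90.8]
force: [-0.8, 5.5, 3.3]
grip_width: 0.0869
```

```bash
python3 -c "
from h import *
o=get_obs();print(o['time_s'],o['tool_pos'],o['tool_rot'][2],o['force']);side()
p,d=read_camera('side');cv2.imwrite('pics/s5.png',cv2.resize(p[200:350,270:470,::-1],None,fx=3,fy=3,interpolation=cv2.INTER_CUBIC))"
```

```text
8.85 [ 0.55888825 -0.09272417  0.01618519] 90.7881401198381 [-0.84386749  5.5411185   3.26757194]
column: y@x=.55 -0.1267 yaw 0.63 z 0.0223 tilt 0.84 x 0.490..0.626 n 1005 rms 0.0012  tcp-y gap 0.0323
```

View pics/s5.png

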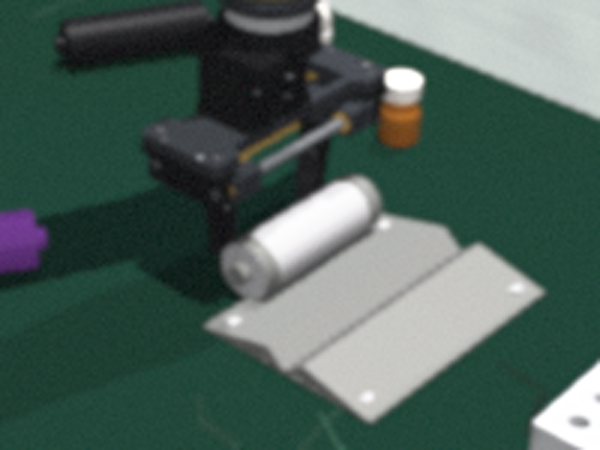

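Aligned against the ramp: the fit gives yaw 0.6°, matching the tool, and the column is square to the cradle at (300,235). Pushing up the ramp next.

{"method": "drive_tool", "body": {"moves": "-0.005 0 -0.0005 0 1;-0.01 0 -0.001 0 1;-0.015 0 -0.0015 0 1;-0.02 0 -0.002 0 1;-0.025 0 -0.0025 0 1;-0.03 0 -0.003 0 1;-0.035 0 -0.0035 0 1;-0.04 0 -0.004 0 1"}}

```text
time_s: 9.75
tool_pos: [0.559, -0.1354, 0.02]
tool_rot: [180.0, -0.1, 90.7]
force: [-1.0, 5.7, 2.5]
grip_width: 0.087
```

```bash
python3 -c "
from h import *
o=get_obs();print(o['time_s'],o['tool_pos'],o['tool_rot'][2],o['force']);side()"
```

```text
9.75 [ 0.5590019  -0.13536558  0.01997858] 90.69902124016379 [-0.95901262  5.68345475  2.48751116]
column: y@x=.55 -0.1712 yaw 0.85 z 0.0305 tilt 0.63 x 0.458..0.642 n 1417 rms 0.0019  tcp-y gap 0.0343
```

{"method": "drive_tool", "body": {"moves": "-0.004 0 0 0 1;-0.008 0 0 0 1;-0.012 0 0 0 1;-0.016 0 0 0 1;-0.019 0 0 0 1;-0.022 0 0 0 1;-0.025 0 0 0 1;-0.028 0 0 0 1"}}

```text
time_s: 10.6
tool_pos: [0.5586, -0.1656, 0.0196]
tool_rot: [-180.0, 0.1, 90.6]
force: [0.3, 0.6, -0.2]
grip_width: 0.0872
```

```bash
python3 -c "
from h import *
o=get_obs();print(o['time_s'],o['tool_pos'],o['tool_rot'][2],o['force']);side()
p,d=read_camera('side');cv2.imwrite('pics/s6.png',cv2.resize(p[200:350,270:470,::-1],None,fx=3,fy=3,interpolation=cv2.INTER_CUBIC))"
```

```text
10.6 [ 0.55862625 -0.16563289  0.01955425] 90.61340548831687 [ 0.25496294  0.60454159 -0.21932469]
column: y@x=.55 -0.2092 yaw 0.84 z 0.0288 tilt 0.69 x 0.456..0.643 n 1587 rms 0.0018  tcp-y gap 0.0432
```

View pics/s6.png

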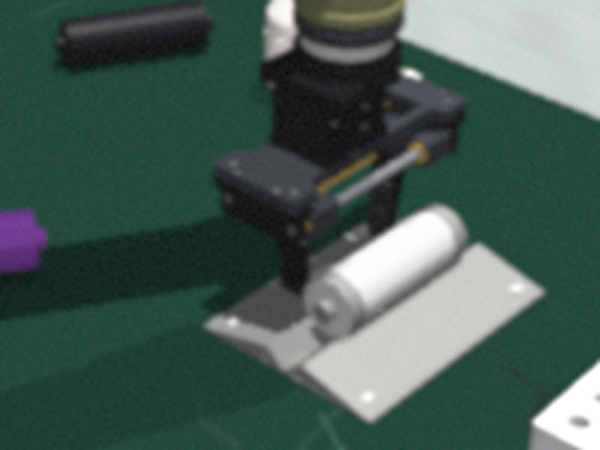

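The column (385,265) has dropped into the groove and the fingers are clear of it. I'll back off, rise straight up, then check.

{"method": "drive_tool", "body": {"moves": "0.005 0 0 0 1;0.015 0 0 0 1;0.025 0 0 0 1;0.035 0 -0.01 0 1;0.045 0 -0.03 0 1;0.055 0 -0.06 0 1;0.065 0 -0.09 0 1;0.075 0 -0.12 0 1"}}

```text
time_s: 11.5
tool_pos: [0.5582, -0.0876, 0.1418]
tool_rot: [180.0, -0.0, 90.7]
force: [0.3, -0.0, -1.2]
grip_width: 0.0869
```

{"method": "drive_tool", "body": {"moves": "0.04 0 -0.02 0 1;0.08 0 -0.02 0 1;0.12 0 -0.02 0 1;0.16 0 -0.02 0 1;0.2 0 -0.02 0 1;0.22 0 -0.02 0 1;0.22 0 -0.02 0 1;0.22 0 -0.02 0 1"}}

```text
time_s: 12.3
tool_pos: [0.5554, 0.1312, 0.1603]
tool_rot: [180.0, 0.0, 90.8]
force: [-0.2, -1.2, 0.1]
grip_width: 0.087
```

```bash
python3 - <<'E'
from h import *
o=get_obs();print(o['time_s'],o['tool_pos'],o['force'])
p,d=read_camera("top");P=blobs("top",d,p,amin=100)
m=(P[...,2]>.026)&(abs(P[...,0]-.55)<.12)&(abs(P[...,1]+.21)<.04);print("column",rect(P,m))
q,_=read_camera("side")
cv2.imwrite("pics/fin.png",cv2.resize(np.vstack([p[190:310,250:450,::-1],q[200:320,270:470,::-1]]),None,fx=2.4,fy=2.4,interpolation=cv2.INTER_CUBIC))
E
```

```text
12.3 [0.55543617 0.13116779 0.16033174] [-0.1556868  -1.1690664   0.11055039]
[287. 168.] [181. 180. 176.] {'rect': array([761.9,  59.4,  54.3,  54.5,  26.9]), 'pca': array([0.7543, 0.0573]), 'ang': -79.67, 'n': 452, 'z': array([0.0221, 0.0785, 0.1156])}
[241. 176.] [54. 55. 54.] {'rect': array([736.2, 184.3,  43.3,  67.1,  63.6]), 'pca': array([0.7402, 0.1815]), 'ang': -56.91, 'n': 264, 'z': array([0.024 , 0.0389, 0.0456])}
[334. 174.] [195. 188. 182.] {'rect': array([748.5, -66.6,  31.4,  30.6,  18.8]), 'pca': array([ 0.7462, -0.0665]), 'ang': 5.19, 'n': 164, 'z': array([0.0141, 0.0551, 0.0607])}
[384. 250.] [163. 164. 160.] {'rect': array([ 552.4, -208.3,  199.7,  127.6,    2. ]), 'pca': array([ 0.5498, -0.2059]), 'ang': 2.11, 'n': 2518, 'z': array([0.0067, 0.0126, 0.0522])}
[471. 257.] [212. 213. 214.] {'rect': array([ 534. , -436.6,  100.2,  102.8,    2.2]), 'pca': array([ 0.5331, -0.433 ]), 'ang': 87.61, 'n': 1623, 'z': array([0.0148, 0.043 , 0.048 ])}
[157. 268.] [161. 161. 158.] {'rect': array([484.9, 389.4,  58. ,  58.1,  78.4]), 'pca': array([0.4854, 0.3939]), 'ang': 77.63, 'n': 354, 'z': array([0.0085, 0.044 , 0.0606])}
[286. 316.] [142.  79. 177.] {'rect': array([365.9,  52.4,  43.9, 150. ,  55.9]), 'pca': array([0.368, 0.05 ]), 'ang': -33.54, 'n': 865, 'z': array([0.0263, 0.0393, 0.0454])}
column {'rect': array([ 563.3, -205.8,   43.6,  144.1,   89.9]), 'pca': array([ 0.5621, -0.2049]), 'ang': 0.23, 'n': 865, 'z': array([0.0343, 0.0476, 0.0543])}
```

View pics/fin.png

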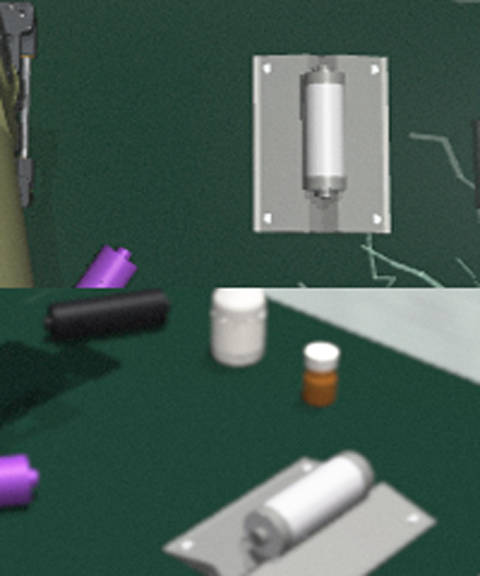

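The column lies in the groove (top crop (323,130)). Its top is at about 0.053 m, matching a seated column, and it sits about 10 mm off-centre, so about 16 mm inside the nearer block end. I'll hand it in.

```bash
python3 -c "
from cell import *
print(sign_off())"
```

```text
the job is handed in; nothing more can be done
None
```

The column is lying in the cradle groove and the job is handed in, at about 12 s of the 64 s limit. I pushed its side with both open fingertips, about 0.22 m over the bench (roughly 1.6 turns if rolling without slip), then up the near ramp and into the groove. I then backed off and raised the arm clear. I did not measure the rotation itself.

**Last checks:**
- **Seated:** the column's top reads 52–54 mm above the bench, against 52.7 mm expected when seated. Its yaw is about 0.2°.
- **Centring:** the column is about 10 mm off-centre along the groove, so its nearer end is about 16 mm inside the block.
- **Bystanders:** the bottle, vial, cup and tube block measured within about 3 mm of where they started, which is within measuring noise.
- **Forces:** the highest push force read was about 6 N.

**What disagreed:**
- On the bench the column turned less than the tool did, staying about 5° askew with one finger leading. It squared up when it met the ramp.
- The two cameras differ by about 3 mm in y.

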